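# Free a caught cassette from its tank slot

## Task

The grey cassette is caught down in the narrow slot of the white transfer tank: somewhere below, out of sight, a peg hooks it, and it must first be slid along the slot, one way or the other, until the peg lets go. Take it by its exposed top edge, feel for the place where it comes free without wrenching it, draw it out, and stand it upright on its lower edge on the floor of the white basket. Leave the other things on the bench as they are.

Things in the scene. Friction and masses are not known exactly. Their poses are not given: they have to be found in the camera images.
- cassette: Plain grey flat cassette, 20 mm thick (its x), 120 mm long (its y), 96 mm high (its z), 0.11 to 0.23 kg; origin at the centre of its underside. It stands loosely in the tank's slot on the slot's floor, with only its top 18 mm exposed above the tank walls.
- cassette_top (a point): Middle of the cassette's top edge, 96 mm above its underside, axes as the cassette's. The edge is plain and straight, 120 mm long and 20 mm thick, to be pinched across the thickness (x).
- window (a point): A point of the cassette, out of sight in the slot: lower middle of a window through its thickness, 60 mm long (30 mm to each side in y), from 12 to 48 mm above the underside. The 12 mm high bar under the window is parted in the middle by an opening 18 mm wide (9 mm to each side), open below. The cassette is the same both ways round.
- tank: White open transfer tank fixed to the bench, 124 x 180 mm (its x and y), walls 86 mm high; origin at the centre of its underside. Two inner walls 6 mm thick form a narrow slot along its y in the middle, 26 mm wide and 168 mm long, floor 8 mm above the tank's underside; open chambers on both sides. On its +y end wall two terminals rise to 94 mm, 42 mm either side of the slot.
- slot (a point): Middle of the slot at wall-top height (86 mm), axes as the tank's. Hidden 58 mm below this level a fixed round peg, 8 mm thick, crosses the slot through the cassette's window, 10 to 20 mm from the middle toward +y or -y: unknown which. The cassette rises only with its opening over the peg (within 5 mm); slid the wrong way, it stops when its window's end meets the peg.
- basket: White loose plastic basket with slotted walls and open top, 0.5 kg, 173 x 158 mm over all (its x and y), 69 mm high; origin at the centre of its underside. The inner floor is 2 mm above that and measures 162 x 148 mm.
Mind the look-alikes: they are no part of the job. What is shaped like the cassette but orange or red is not meant.

How it is judged:
By the outcome, as a careful person would: the job done as asked, in the order asked, and still so for the second after the job is handed in, with the robot touching nothing.
It also fails if it takes over 51 s, if anything falls off the work surface, if the arm or the gripper's body presses on something with over 40 N, if the wrist force passes 120 N, or if a joint passes its speed limit or range.

## Robot

A 6-joint arm with a two-finger parallel gripper is mounted at the origin on a cart in front of the work surface, level with it; the furniture and walls round the work are solid. World frame = base frame: x ahead of the robot, y to its left, z up, the work surface at z = 0. Lengths are in mm, angles in rad, forces in N, time in s.
With the tool pointing down it reaches from about 350 to 875 mm from the base axis. Payload 4.2 kg.
Tool frame: the origin (TCP) lies at the very end of the fingers, on their centre line; the grasp point (between the pads) lies 19 mm behind it; z points along the fingers, y is the direction in which the jaws open and shut (so a half turn about z gives the same grasp; the last joint's range is limited). The gripper opens to 85 mm and grips with 20 to 120 N. Pads are 22 mm wide; open, the fingers measure 114 mm over their backs; the gripper's body (76 mm by 85 mm) begins 54 mm behind the grasp point. The pads swing forward as they close: fully open they stand 13 mm farther back than shut.
Start: joints at [-0.872, 0.385, 0.008, 0, -1.194, -0.259], TCP at [266.111, -565.495, 231.312] pointing down, gripper open.
Joint ranges: [-3.14, 3.14], [-1.21, 2.06], [-1.07, 1.41], [-3.16, 2.05], [-2.99, -0.16], [-3.1, 3.1]. Speed limits (rad/s): [2.79, 2.79, 3.14, 3.14, 3.14, 3.14].

## Interface

Orientations are given as a unit quaternion [x, y, z, w].
In Python, from bench import telemetry, eyes, arm gives the robot as it stands. The module is installed in compiled form; this text tells all that it offers.
- The arm moves only by the tool move_arm, never from a script. Its argument "deltas" is text: rows parted by semicolons, each of 6 numbers parted by spaces: the shift along the tool's x, y, z in cm, then the turn, a rotation vector about the tool's x, y, z in rad. A call has 1 to 12 rows; each row shifts and turns the commanded pose from where the row before left it, along the tool's axes as they then stand; what a row does not reach is not made up. A row lasts 1/8 s, in which the tool goes at most 62.5 mm and 10.7 degrees, less where a joint would pass 70% of its speed; a pose out of reach is approached as far as the arm can. A call is refused whole if a number of a shift passes 6.25 or a number of a turn 0.188, either way. A call with a gripper value outside its range is refused whole. "grip" is the finger opening in cm, from 0 to 8.54, set as the call begins (left out, the last holds). The fingers move at their own pace and stop on an object; the grip force is fixed at half the most. Time passes only in rows, so rows that do not move let the fingers close. It gives the time, the measured TCP pose, the force and the opening at its end, in the units of the state.
- telemetry.read_state(): the state, without advancing time (a new reading comes with each control period).
- eyes.get_image(name): name is "scene" or "top" or "wrist"; returns a dict with "pixels" (400x640x3 uint8, blue, green, red), "range_z" (400x640 float32, mm along the optical axis (not along the pixel's ray), 0 where there is no reading), "fx", "fy", "cx", "cy" (pixels), "origin" and "orientation" of the camera in the world; the wrist camera has in their place "tool_from_camera" (4x4, takes a point from camera to tool coordinates, whose origin is the TCP and whose axes are the flange's). Camera axes: x right, y up, looking along -z (the intrinsics and any distortion apply to the point x, -y, -z); pixel columns grow to the right and rows downward; lengths in mm; the calibration is good to about 2 mm. A picture is of the moment at which its call begins: read the wrist's pose just before it.
- arm.job_done(): hands the job in, once; it reports no verdict.
Trained networks look in a picture, given as the dict that the camera call returned (one of the last four; its "shot" number tells which), for a name from the list of things; names that differ only in an ending like _2 or _b are one class to them, and where a whole thing is asked for, a point or a joint stands for the part that bears it (a point fixed in the world has none). Each returns a list of dicts, best first, with "p" (0 to 1); they miss things now and then, are a little off and sometimes report something else, mostly with a low value. They report only what shows in the picture. A call takes as long as a camera call. They do not tell look-alikes from the thing itself.
- eyes.boxes_of(picture, name): "point" ([x, y, z] in mm, in world coordinates, good to about 4 mm: the middle of the surface that is visible of it).
The state is a dict: "clock": time; "joints": joint angles; "joint_vel": joint speeds; "joint_efforts": joint torques, N m; "position": TCP position; "ee_rot": TCP orientation; "contact_force": force on the tool from outside, world axes, zero at the start; "wrist_torque": the same for the moment, N m; "gripper_width": finger opening in mm.
Only numpy, scipy, OpenCV 4.12 (cv2) and the standard library are available. Lean on these libraries where they do the work, as an engineer would, in place of code of your own. Each camera call takes 0.05 s, during which the arm holds its last target.

## Working session

There is one attempt and no reset: what is moved stays moved. The work goes in short steps, Python scripts to look and compute and a tool call to move; the robot and the scene stay as the last step left them, time stands still between calls to the robot, and variables do not carry over. Pictures are saved under pics/ and viewed, and the job is handed in when it is done.

Besides the shell and the picture viewer there is one more tool, called after "Request:" by a JSON object that holds its "api" and its "payload", one argument or row to a line. move_arm: Moves the arm, as the interface text tells. Its arguments: {"type":"object","properties":{"deltas":{"type":"string"},"grip":{"type":"number"}},"required":["deltas"]}

```bash
mkdir -p pics
cat > h.py <<'E'
import numpy as np, cv2
from scipy.spatial.transform import Rotation as R
from bench import telemetry, eyes, arm
def cloud(im):
    z=im["range_z"]; v,u=np.mgrid[0:z.shape[0],0:z.shape[1]]
    p=np.stack([(u-im["cx"])/im["fx"]*z,-(v-im["cy"])/im["fy"]*z,-z],-1)
    if "origin" in im:
        o=np.array(im["origin"]);q=np.array(im["orientation"])
        Rm=R.from_quat(q).as_matrix() if q.size==4 else q
        w=p@Rm.T+o
    else:
        s=telemetry.read_state();T=np.array(im["tool_from_camera"])
        w=p@T[:3,:3].T+T[:3,3]
        w=w@R.from_quat(s["ee_rot"]).as_matrix().T+np.array(s["position"])
    w[z<=0]=np.nan
    return w
E
python3 - <<'E'
from h import *
s=telemetry.read_state();print(s)
for n in("scene","top"):
    im=eyes.get_image(n);cv2.imwrite(f"pics/{n}1.png",im["pixels"])
    print(n,{k:im[k] for k in im if k not in("pixels","range_z")})
    for o in("cassette","tank","basket"):
        print(o,[(np.round(d["point"]),round(d["p"],2)) for d in eyes.boxes_of(im,o)])
    np.save(f"pics/{n}1.npy",cloud(im))
E
```

```text
{'clock': 0.0, 'joints': array([-8.72430983e-01,  3.85547661e-01,  6.64251573e-03, -5.10902275e-04,
       -1.19402763e+00, -2.58593678e-01]), 'joint_vel': array([-0.00032614,  0.0006788 ,  0.0016428 , -0.00197696,  0.00045768,
       -0.00060574]), 'joint_efforts': array([ 2.12566224e-04, -3.92293167e+01,  1.88403136e+01,  4.18613970e+00,
       -4.57830029e-03, -1.48335198e-05]), 'position': array([ 265.8488381 , -564.99149557,  230.23173566]), 'ee_rot': array([-2.18026105e-01,  9.75942324e-01,  1.05757932e-03, -2.81074124e-04]), 'contact_force': array([0.3143533 , 0.5274545 , 0.10932749]), 'wrist_torque': array([-0.02017682,  0.02575619, -0.04003754]), 'gripper_width': 85.55639113073204}
scene {'fx': 446.217691297175, 'fy': 446.217691297175, 'cx': 316.7428308787595, 'cy': 196.88266243549106, 'origin': array([-378.97274653,  502.49667397,  623.3189481 ]), 'orientation': array([-0.25563993,  0.42501764,  0.73915233, -0.45569954]), 'shot': 1}
cassette [(array([530., 191.,  99.]), 0.74), (array([ 299., -259.,   72.]), 0.65), (array([382., 407.,  65.]), 0.56)]
tank [(array([507., 202.,  68.]), 0.96)]
basket [(array([ 560., -158.,   36.]), 0.97)]
top {'fx': 497.10630093521183, 'fy': 497.10630093521183, 'cx': 318.3832364244176, 'cy': 197.38648954962017, 'origin': array([ 263.02089103,   94.61860843, 1508.73816462]), 'orientation': array([ 0.03893474, -0.04817759, -0.69809429,  0.71332137]), 'shot': 2}
cassette [(array([393., 400.,  93.]), 0.91), (array([534., 180., 106.]), 0.9), (array([ 324., -228.,   94.]), 0.63)]
tank [(array([538., 183.,  43.]), 0.64)]
basket [(array([ 550., -191.,    0.]), 0.72)]
```

View pics/scene1.png

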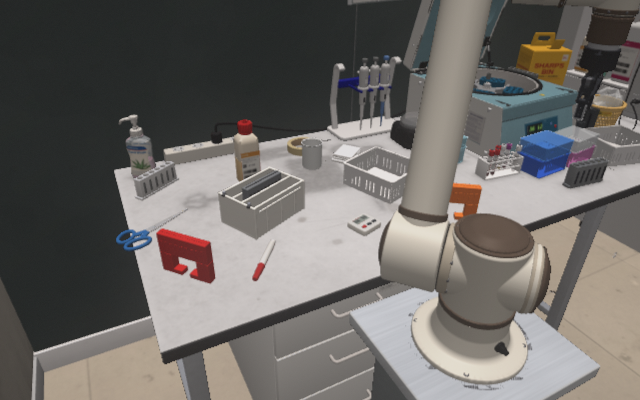

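View pics/top1.png

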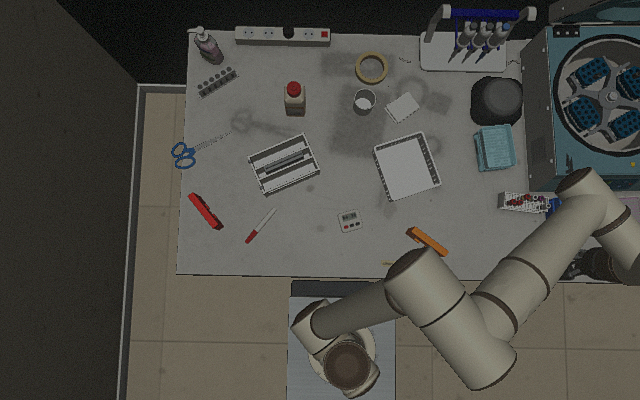

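The scene view shows the tank near (262,200) with the grey cassette at (262,184), and the basket at (378,172). The red look-alike is at (186,254) and the orange one at (465,200). The top view agrees, with the tank at (284,163) and the basket at (406,166). Next I'll measure from the depth data.

Run:
```python
from h import *
for n in("scene","top"):
    w=np.load(f"pics/{n}1.npy");px=cv2.imread(f"pics/{n}1.png").astype(int)
    for nm,c,r,zl,zh in(("tankrim",(534,183),130,80,90),("cass",(534,183),100,98,112),("basketrim",(555,-175),140,60,78)):
        m=(np.hypot(w[...,0]-c[0],w[...,1]-c[1])<r)&(w[...,2]>zl)&(w[...,2]<zh)
        P=w[m][:,:2].astype(np.float32)
        if len(P)>5:
            b=cv2.minAreaRect(P); print(n,nm,len(P),b,"medz",np.median(w[m][:,2]), P.mean(0))
    for c in((534,183),):
        m=(np.hypot(w[...,0]-c[0],w[...,1]-c[1])<110); print(np.histogram(w[m][:,2],bins=np.arange(-5,120,5)))
im=cv2.imread("pics/top1.png");cv2.imwrite("pics/topz1.png",cv2.resize(im[120:210,230:460],None,fx=3.4,fy=3.4,interpolation=cv2.INTER_CUBIC))
im=cv2.imread("pics/scene1.png");cv2.imwrite("pics/scenez1.png",cv2.resize(im[130:240,210:430],None,fx=3.5,fy=3.5,interpolation=cv2.INTER_CUBIC))
```

```text
scene tankrim 917 ((536.8174438476562, 182.85459899902344), (125.30479431152344, 183.59222412109375), 25.388994216918945) medz 85.45800606870353 [527.70636 189.11214]
scene cass 270 ((538.283203125, 182.19366455078125), (23.001476287841797, 120.35321807861328), 24.95740509033203) medz 104.469152210005 [534.1181  184.65854]
scene basketrim 515 ((542.8101196289062, -182.41046142578125), (175.62142944335938, 160.90623474121094), 19.84205436706543) medz 67.43405052865262 [ 549.25366 -164.35905]
(array([159, 837, 137, 132, 152, 143, 132, 146, 147, 143, 154, 139, 190,
       250, 223, 346, 350, 390, 524,  88,  72, 141, 106,   0]), array([ -5,   0,   5,  10,  15,  20,  25,  30,  35,  40,  45,  50,  55,
        60,  65,  70,  75,  80,  85,  90,  95, 100, 105, 110, 115]))
top tankrim 646 ((539.168701171875, 182.8087158203125), (123.50416564941406, 181.6751251220703), 25.25634002685547) medz 85.3389483671707 [538.8909  181.57751]
top cass 286 ((539.8334350585938, 181.68954467773438), (21.604646682739258, 118.70177459716797), 24.948999404907227) medz 103.84860722691838 [539.5715  181.85542]
top basketrim 479 ((543.9202880859375, -182.23165893554688), (173.47760009765625, 159.875), 19.805143356323242) medz 68.59990697992362 [ 542.0763  -184.50117]
(array([551, 662, 576, 245,  69,  62,  56,  65,  63,  64,  56,  58,  55,
        47,  70, 112, 108, 294, 350,  68,  47, 150,  92,  13]), array([ -5,   0,   5,  10,  15,  20,  25,  30,  35,  40,  45,  50,  55,
        60,  65,  70,  75,  80,  85,  90,  95, 100, 105, 110, 115]))
```

View pics/topz1.png

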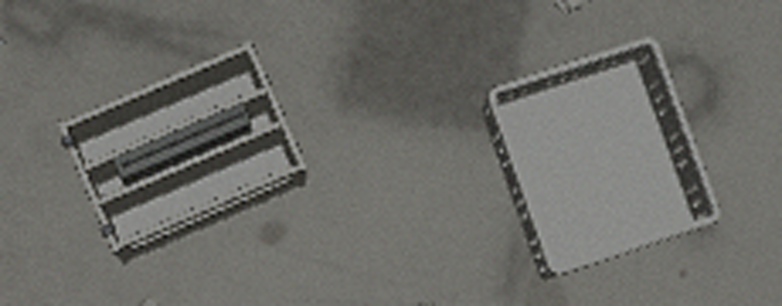

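View pics/scenez1.png

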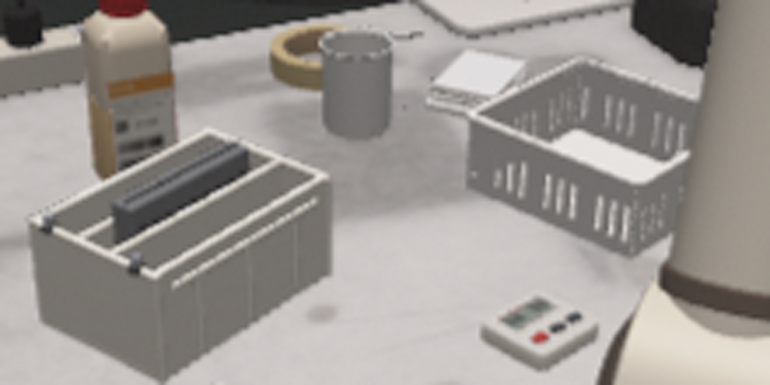

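Request:
{"api": "move_arm", "payload": {
  "deltas": "0 0 0 0 0 -0.18; 0 0 0 0 0 -0.18; 0 0 0 0 0 -0.18; 0 0 0 0 0 -0.18; 0 0 0 0 0 -0.18; 0 0 0 0 0 -0.18; 0 0 0 0 0 -0.18; 0 0 0 0 0 -0.18; 0 0 0 0 0 -0.13",
  "grip": 8.5
}}

```text
clock: 1.52
position: [266.1, -565.5, 231.3]
ee_rot: [0.845, -0.534, -0.0, -0.0]
contact_force: [-0.1, 0.4, -0.0]
gripper_width: 85.1
```

```bash
cat >> h.py <<'E'
def to(p,yaw_y=None):
    """delta in tool axes (cm) to world p; yaw_y: desired world angle(deg) of tool y -> turn rotvec about tool axes, tool pointing down"""
    s=telemetry.read_state();M=R.from_quat(s["ee_rot"])
    d=M.inv().apply(np.array(p)-np.array(s["position"]))/10
    print("t",round(s["clock"],2),"pos",np.round(s["position"],1),"yawY",round(np.degrees(np.arctan2(*M.as_matrix()[[1,0],1])),2),"F",np.round(s["contact_force"],1),"w",round(s["gripper_width"],1),"j",np.round(s["joints"],2))
    print("delta cm",np.round(d,2))
    if yaw_y is not None:
        a=np.radians(yaw_y);y=np.array([np.cos(a),np.sin(a),0]);z=np.array([0,0,-1.]);x=np.cross(y,z)
        print("turn",np.round((M.inv()*R.from_matrix(np.stack([x,y,z],1))).as_rotvec(),4))
E
python3 -c "
from h import *
to([538.5,182,230],205.1)"
```

```text
t 1.52 pos [ 266.1 -565.5  231.3] yawY -154.59 F [-0.1  0.4 -0. ] w 85.1 j [-0.87  0.38  0.01 -0.   -1.19  1.32]
delta cm [-55.82 -56.68   0.14]
turn [-0.      0.0001  0.0055]
```

Request:
{"api": "move_arm", "payload": {
  "deltas": "-3.99 -4.05 0 0 0 0; -3.99 -4.05 0 0 0 0; -3.99 -4.05 0 0 0 0; -3.99 -4.05 0 0 0 0; -3.99 -4.05 0 0 0 0; -3.99 -4.05 0 0 0 0; -3.99 -4.05 0 0 0 0; -3.99 -4.05 0 0 0 0; -3.99 -4.05 0 0 0 0; -3.99 -4.05 0 0 0 0; -3.99 -4.05 0 0 0 0; -3.99 -4.05 0 0 0 0"
}}

```text
clock: 3.02
position: [502.9, 76.4, 231.7]
ee_rot: [0.844, -0.536, 0.0, -0.0]
contact_force: [1.2, -0.8, -0.3]
gripper_width: 85.0
```

```bash
python3 -c "
from h import *
to([538.5,182,230],205.1)"
```

```text
t 3.02 pos [502.9  76.4 231.7] yawY -154.82 F [ 1.2 -0.8 -0.3] w 85.0 j [ 0.47  0.19 -0.27  0.   -1.11 -0.03]
delta cm [-8.04 -7.71  0.18]
turn [-0.0009 -0.0001  0.0014]
```

Request:
{"api": "move_arm", "payload": {
  "deltas": "-4 -3.8 0 0 0 0; -3.9 -3.8 0 0 0 0; 0 0 0 0 0 0; 0 0 0 0 0 0",
  "grip": 5
}}

```text
clock: 3.52
position: [537.4, 178.1, 231.0]
ee_rot: [0.844, -0.536, -0.0, 0.0]
contact_force: [0.2, -0.4, -0.8]
gripper_width: 49.9
```

Run:
```python
from h import *
to([538.5,182,130],205.1)
im=eyes.get_image("wrist");w=cloud(im);cv2.imwrite("pics/w1.png",im["pixels"])
for nm,c,r,zl,zh in(("tankrim",(534,183),130,80,90),("cass",(534,183),100,98,112)):
    m=(np.hypot(w[...,0]-c[0],w[...,1]-c[1])<r)&(w[...,2]>zl)&(w[...,2]<zh)
    P=w[m][:,:2].astype(np.float32)
    if len(P)>5: print(nm,len(P),cv2.minAreaRect(P),np.median(w[m][:,2]))
np.save("pics/w1.npy",w)
```

```text
t 3.52 pos [537.4 178.1 231. ] yawY -154.83 F [ 0.2 -0.4 -0.8] w 49.9 j [ 0.61  0.29 -0.14 -0.   -1.15 -0.17]
delta cm [-0.3  -0.28 10.1 ]
turn [ 0.001  -0.0001  0.0012]
tankrim 6860 ((537.6668090820312, 184.11183166503906), (123.3968276977539, 181.9268341064453), 25.163101196289062) 86.53671326285031
cass 3082 ((539.5225219726562, 182.21151733398438), (20.01661491394043, 119.46434783935547), 25.09218406677246) 104.90676956596484
```

View pics/w1.png

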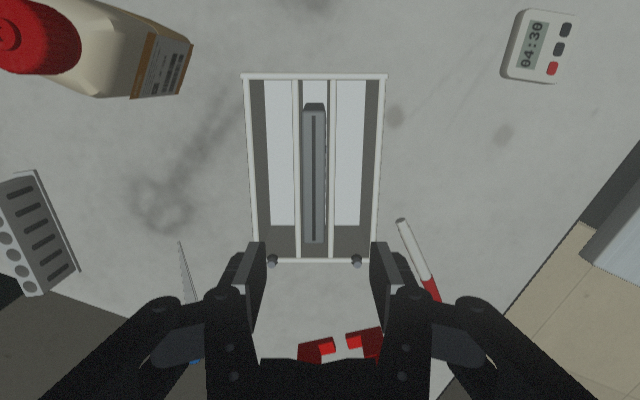

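Request:
{"api": "move_arm", "payload": {
  "deltas": "-0.15 -0.15 2.5 0 0 0; -0.14 -0.15 2.5 0 0 0; 0 0 2.5 0 0 0; 0 0 2.5 0 0 0; 0 0 1.5 0 0 0; 0 0 0 0 0 0; 0 0 0 0 0 0",
  "grip": 4.2
}}

```text
clock: 4.45
position: [539.9, 182.3, 117.5]
ee_rot: [0.844, -0.536, 0.001, -0.001]
contact_force: [-0.2, 0.0, 0.1]
gripper_width: 42.2
```

```bash
python3 -c "
from h import *
to([539.4,182.2,88],205.1)"
```

```text
t 4.45 pos [539.9 182.3 117.5] yawY -154.85 F [-0.2  0.   0.1] w 42.2 j [ 0.61  0.4  -0.28  0.   -0.89 -0.17]
delta cm [-0.02  0.06  2.95]
turn [-0.0021 -0.      0.0008]
```

Request:
{"api": "move_arm", "payload": {
  "deltas": "0 0.03 1 0 0 0; 0 0 1 0 0 0; 0 0 0.6 0 0 0; 0 0 0.2 0 0 0; 0 0 0 0 0 0; 0 0 0 0 0 0"
}}

```text
clock: 5.2
position: [539.2, 182.2, 88.6]
ee_rot: [0.844, -0.536, 0.0, -0.0]
contact_force: [-0.6, -0.2, -0.0]
gripper_width: 42.3
```

Run:
```python
from h import *
to([539.4,182.2,88],205.1)
im=eyes.get_image("scene");cv2.imwrite("pics/s2.png",cv2.resize(im["pixels"][110:260,190:390],None,fx=3.8,fy=3.8,interpolation=cv2.INTER_CUBIC))
im=eyes.get_image("wrist");cv2.imwrite("pics/w2.png",im["pixels"])
```

```text
t 5.2 pos [539.2 182.2  88.6] yawY -154.84 F [-0.6 -0.2 -0. ] w 42.3 j [ 0.61  0.43 -0.32  0.   -0.82 -0.17]
delta cm [ 0.01 -0.02  0.06]
turn [-0.0006  0.      0.001 ]
```

View pics/s2.png

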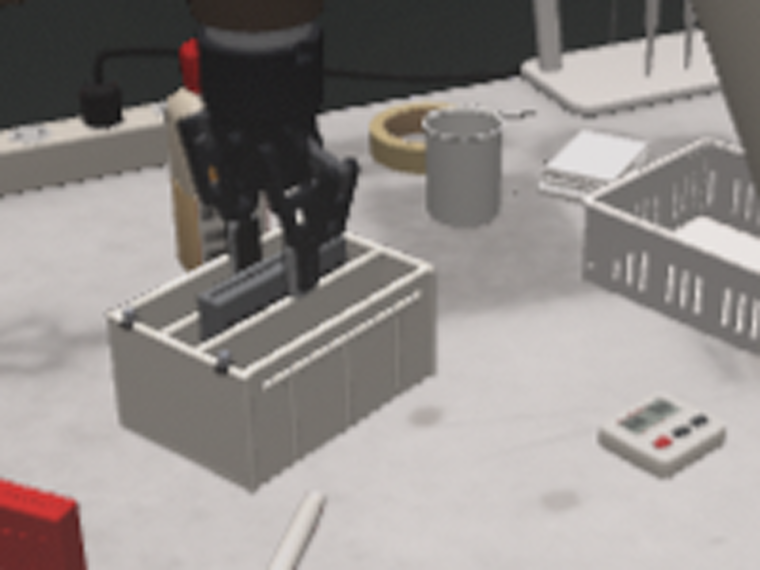

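View pics/w2.png

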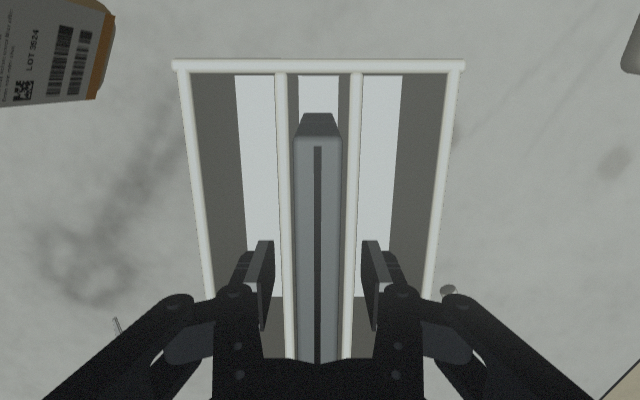

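The two open pads straddle the cassette edge at (318,270) and sit clear of the walls, so I'll close them.

Request:
{"api": "move_arm", "payload": {
  "deltas": "0 0 0 0 0 0; 0 0 0 0 0 0; 0 0 0 0 0 0; 0 0 0 0 0 0; 0 0 0 0 0 0",
  "grip": 1
}}

```text
clock: 5.92
position: [539.3, 182.3, 88.7]
ee_rot: [0.844, -0.536, 0.0, -0.0]
contact_force: [0.7, 1.2, 2.7]
gripper_width: 18.4
```

```bash
python3 -c "
from h import *
to([539.4,182.2,88],205.1)"
```

```text
t 5.92 pos [539.3 182.3  88.7] yawY -154.83 F [0.7 1.2 2.7] w 18.4 j [ 0.61  0.43 -0.32  0.   -0.82 -0.17]
delta cm [ 0.01 -0.    0.07]
turn [-0.0011 -0.      0.0012]
```

Request:
{"api": "move_arm", "payload": {
  "deltas": "0 0 -0.1 0 0 0; 0 0 -0.1 0 0 0; 0 0 0 0 0 0"
}}

```text
clock: 6.3
position: [538.5, 181.8, 89.8]
ee_rot: [0.844, -0.536, -0.0, 0.001]
contact_force: [0.1, 1.0, -0.6]
gripper_width: 18.3
```

Request:
{"api": "move_arm", "payload": {
  "deltas": "-0.2 0 0 0 0 0; -0.2 0 0 0 0 0; 0 0 0 0 0 0"
}}

```text
clock: 6.68
position: [537.1, 185.9, 90.3]
ee_rot: [0.844, -0.536, -0.0, 0.0]
contact_force: [0.7, -0.8, -1.6]
gripper_width: 18.5
```

Request:
{"api": "move_arm", "payload": {
  "deltas": "-0.15 0 0 0 0 0; -0.15 0 0 0 0 0; 0 0 0 0 0 0"
}}

```text
clock: 7.05
position: [535.9, 188.5, 90.3]
ee_rot: [0.844, -0.536, 0.0, -0.0]
contact_force: [-0.3, -0.7, -1.2]
gripper_width: 18.1
```

Request:
{"api": "move_arm", "payload": {
  "deltas": "-0.15 0 0 0 0 0; -0.15 0 0 0 0 0; 0 0 0 0 0 0"
}}

```text
clock: 7.42
position: [534.6, 191.2, 90.3]
ee_rot: [0.844, -0.536, -0.0, 0.0]
contact_force: [0.1, -0.6, -1.6]
gripper_width: 18.6
```

Request:
{"api": "move_arm", "payload": {
  "deltas": "-0.15 0 0 0 0 0; -0.1 0 0 0 0 0; 0 0 0 0 0 0"
}}

```text
clock: 7.8
position: [533.6, 193.4, 90.3]
ee_rot: [0.844, -0.536, -0.0, -0.0]
contact_force: [0.5, 0.1, -1.6]
gripper_width: 18.6
```

Request:
{"api": "move_arm", "payload": {
  "deltas": "-0.15 0 0 0 0 0; -0.1 0 0 0 0 0; 0 0 0 0 0 0"
}}

```text
clock: 8.18
position: [532.8, 195.0, 90.1]
ee_rot: [0.844, -0.536, 0.0, 0.0]
contact_force: [2.9, -3.7, -3.9]
gripper_width: 18.4
```

Request:
{"api": "move_arm", "payload": {
  "deltas": "0 0 -0.1 0 0 0; 0 0 -0.1 0 0 0; 0 0 0 0 0 0"
}}

```text
clock: 8.55
position: [532.2, 194.8, 92.0]
ee_rot: [0.844, -0.536, -0.0, 0.001]
contact_force: [2.4, -5.6, -3.5]
gripper_width: 18.8
```

The cassette stopped against the peg on the +y side. From the window geometry, the opening should be 26 mm back toward −y. I'll ease off the lift and slide that way.

Request:
{"api": "move_arm", "payload": {
  "deltas": "0 0 0.1 0 0 0; 0 0 0.1 0 0 0; 0.4 0 0 0 0 0; 0.4 0 0 0 0 0; 0.4 0 0 0 0 0; 0.4 0 0 0 0 0; 0 0 0 0 0 0"
}}

```text
clock: 9.43
position: [539.5, 181.0, 90.2]
ee_rot: [0.844, -0.536, -0.0, -0.0]
contact_force: [0.1, 1.1, -1.6]
gripper_width: 18.4
```

Request:
{"api": "move_arm", "payload": {
  "deltas": "0.3 0 0 0 0 0; 0.3 0 0 0 0 0; 0 0 0 0 0 0"
}}

```text
clock: 9.8
position: [542.0, 175.5, 90.3]
ee_rot: [0.844, -0.536, -0.0, 0.0]
contact_force: [0.0, 0.1, -0.6]
gripper_width: 18.7
```

Request:
{"api": "move_arm", "payload": {
  "deltas": "0.2 0 0 0 0 0; 0.2 0 0 0 0 0; 0 0 0 0 0 0; 0 0 0 0 0 0"
}}

```text
clock: 10.3
position: [543.6, 172.1, 90.3]
ee_rot: [0.844, -0.536, 0.0, -0.0]
contact_force: [-0.5, 0.1, -0.7]
gripper_width: 18.3
```

```bash
python3 -c "
from h import *
a=np.radians(25.1);u=np.array([np.sin(a),-np.cos(a)])
p=np.array([533.1,194.6])+26*u;print(p)
to([*p,90],205.1)"
```

```text
[544.12918499 171.05521123]
t 10.3 pos [543.6 172.1  90.3] yawY -154.85 F [-0.5  0.1 -0.7] w 18.3 j [ 0.59  0.43 -0.31  0.   -0.83 -0.15]
delta cm [ 0.11 -0.    0.03]
turn [-0.      0.      0.0009]
```

Request:
{"api": "move_arm", "payload": {
  "deltas": "0.1 0 -0.1 0 0 0; 0 0 -0.1 0 0 0; 0 0 -0.1 0 0 0; 0 0 0 0 0 0"
}}

```text
clock: 10.8
position: [544.1, 171.3, 93.5]
ee_rot: [0.844, -0.536, 0.0, -0.0]
contact_force: [0.1, -0.2, -0.8]
gripper_width: 18.5
```

Request:
{"api": "move_arm", "payload": {
  "deltas": "0 0 -0.15 0 0 0; 0 0 -0.15 0 0 0; 0 0 0 0 0 0"
}}

```text
clock: 11.18
position: [544.1, 171.2, 96.5]
ee_rot: [0.844, -0.536, 0.0, -0.0]
contact_force: [-0.9, -0.2, -1.7]
gripper_width: 18.2
```

Request:
{"api": "move_arm", "payload": {
  "deltas": "0 0 -0.15 0 0 0; 0 0 -0.15 0 0 0; 0 0 0 0 0 0"
}}

```text
clock: 11.55
position: [544.2, 171.3, 99.5]
ee_rot: [0.844, -0.536, 0.0, -0.0]
contact_force: [0.2, -0.6, -1.2]
gripper_width: 18.2
```

Request:
{"api": "move_arm", "payload": {
  "deltas": "0 0 -0.2 0 0 0; 0 0 -0.2 0 0 0; 0 0 -0.2 0 0 0; 0 0 0 0 0 0"
}}

```text
clock: 12.05
position: [544.2, 171.3, 105.6]
ee_rot: [0.844, -0.536, 0.0, -0.0]
contact_force: [-0.1, 0.7, -0.7]
gripper_width: 18.0
```

Request:
{"api": "move_arm", "payload": {
  "deltas": "0 0 -0.4 0 0 0; 0 0 -0.4 0 0 0; 0 0 -0.5 0 0 0; 0 0 -0.5 0 0 0; 0 0 0 0 0 0"
}}

```text
clock: 12.68
position: [544.4, 171.4, 124.0]
ee_rot: [0.844, -0.536, 0.0, -0.001]
contact_force: [0.7, 0.2, -1.9]
gripper_width: 18.4
```

Run:
```python
from h import *
to([544,171,215],205.1)
im=eyes.get_image("scene");cv2.imwrite("pics/s3.png",cv2.resize(im["pixels"][110:260,190:390],None,fx=3.8,fy=3.8,interpolation=cv2.INTER_CUBIC))
```

```text
t 12.68 pos [544.4 171.4 124. ] yawY -154.84 F [ 0.7  0.2 -1.9] w 18.4 j [ 0.59  0.39 -0.27  0.   -0.9  -0.15]
delta cm [ 0.02  0.04 -9.1 ]
turn [-0.0014  0.0001  0.001 ]
```

View pics/s3.png

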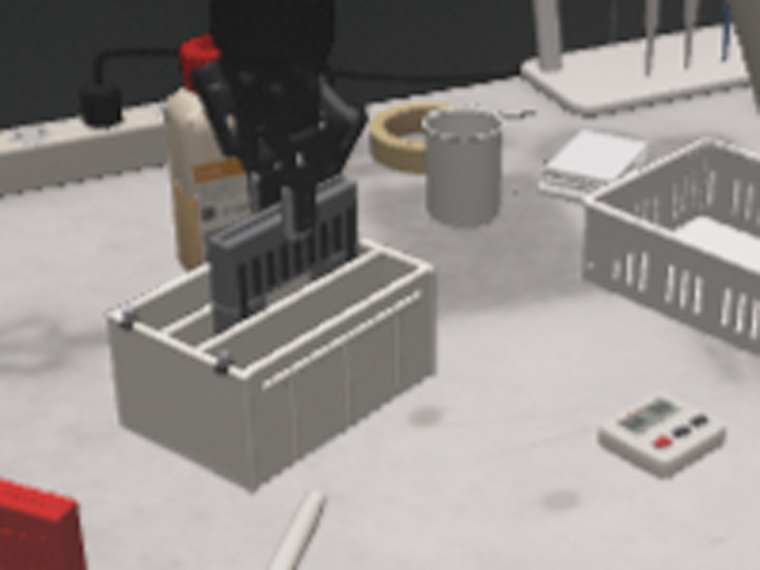

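The cassette is rising freely and level, so I'll draw it out fully.

Request:
{"api": "move_arm", "payload": {
  "deltas": "0 0 -0.6 0 0 0; 0 0 -0.9 0 0 0; 0 0 -1.2 0 0 0; 0 0 -1.5 0 0 0; 0 0 -1.5 0 0 0; 0 0 -1.5 0 0 0; 0 0 -1.2 0 0 0; 0 0 -0.8 0 0 0; 0 0 0 0 0 0"
}}

```text
clock: 13.85
position: [544.2, 171.3, 215.9]
ee_rot: [0.844, -0.536, 0.0, -0.001]
contact_force: [-0.3, 0.2, -1.9]
gripper_width: 18.4
```

Run:
```python
from h import *
to([543.5,-182.3,215],199.8)
im=eyes.get_image("scene");cv2.imwrite("pics/s4.png",cv2.resize(im["pixels"][90:260,190:410],None,fx=3.5,fy=3.5,interpolation=cv2.INTER_CUBIC))
im=eyes.get_image("wrist");cv2.imwrite("pics/w4.png",im["pixels"])
```

```text
t 13.85 pos [544.2 171.3 215.9] yawY -154.85 F [-0.3  0.2 -1.9] w 18.4 j [ 0.59  0.3  -0.15 -0.   -1.11 -0.15]
delta cm [31.98 15.1   0.07]
turn [-0.0011  0.0002  0.0934]
```

View pics/s4.png

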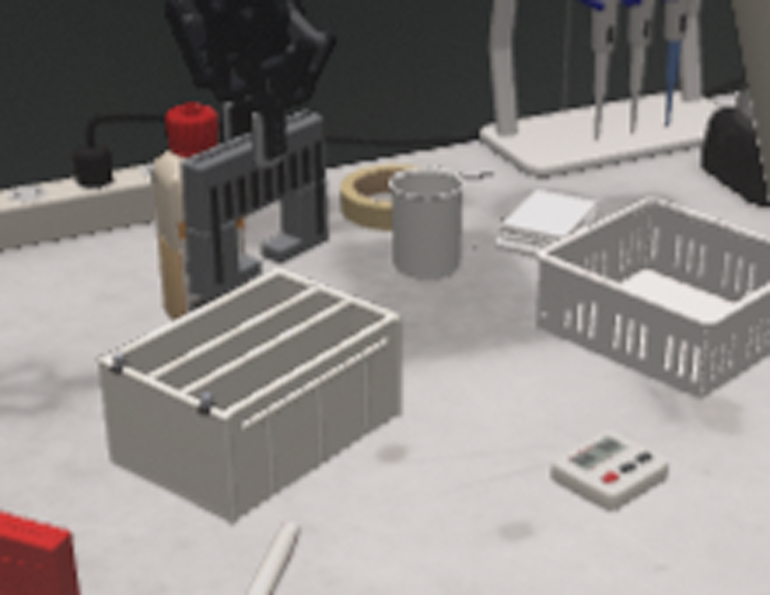

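View pics/w4.png

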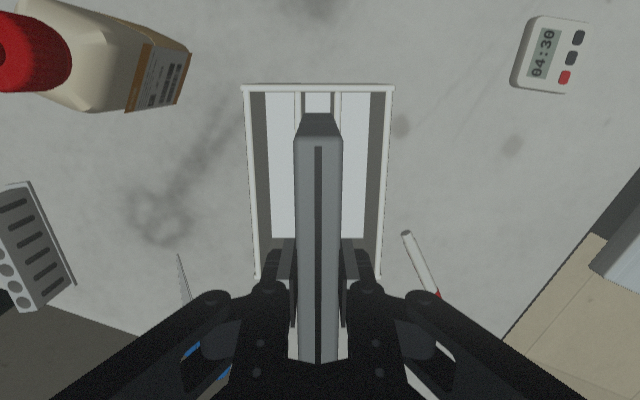

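Request:
{"api": "move_arm", "payload": {
  "deltas": "1 0.47 0 0 0 0; 2 0.94 0 0 0 0; 3 1.42 0 0 0 0; 3.7 1.75 0 0 0 0; 3.7 1.75 0 0 0 0; 3.7 1.75 0 0 0 0; 3.7 1.75 0 0 0 0; 3.7 1.75 0 0 0 0; 3 1.42 0 0 0 0; 2 0.94 0 0 0 0; 1.5 0.7 0 0 0 0; 1 0.45 0 0 0 0"
}}

```text
clock: 15.45
position: [542.9, -183.9, 215.2]
ee_rot: [0.844, -0.537, -0.0, 0.0]
contact_force: [0.1, -0.6, -1.8]
gripper_width: 18.5
```

Request:
{"api": "move_arm", "payload": {
  "deltas": "0 0 0 0 0 0.03; 0 0 0 0 0 0.04; 0 0 0 0 0 0.023; 0 0 0 0 0 0; 0 0 0 0 0 0"
}}

```text
clock: 16.08
position: [543.5, -182.3, 215.4]
ee_rot: [0.818, -0.575, 0.0, -0.0]
contact_force: [0.8, -0.1, -1.7]
gripper_width: 18.6
```

Run:
```python
from h import *
to([543.5,-182.3,100],199.8)
im=eyes.get_image("wrist");cv2.imwrite("pics/w5.png",im["pixels"])
w=cloud(im)
m=(np.hypot(w[...,0]-543,w[...,1]+182)<140)&(w[...,2]>62)&(w[...,2]<76)
print(m.sum(),cv2.minAreaRect(w[m][:,:2].astype(np.float32)))
im=eyes.get_image("scene");cv2.imwrite("pics/s5.png",cv2.resize(im["pixels"][60:260,290:500],None,fx=3,fy=3,interpolation=cv2.INTER_CUBIC))
im=eyes.get_image("top");w=cloud(im)
m=(np.hypot(w[...,0]-543,w[...,1]+182)<140)&(w[...,2]>62)&(w[...,2]<76)
print(m.sum(),cv2.minAreaRect(w[m][:,:2].astype(np.float32)))
m=(np.hypot(w[...,0]-543,w[...,1]+182)<100)&(w[...,2]>210)&(w[...,2]<245)
print(m.sum())
```

```text
t 16.07 pos [ 543.5 -182.3  215.4] yawY -160.14 F [ 0.8 -0.1 -1.7] w 18.6 j [-0.04  0.31 -0.15 -0.   -1.11  0.39]
delta cm [-0.    0.   11.54]
turn [-0.0001 -0.      0.001 ]
4550 ((542.549072265625, -180.8150634765625), (173.29669189453125, 158.26185607910156), 19.796184539794922)
138 ((470.956298828125, -220.18264770507812), (40.35966491699219, 147.0867919921875), 35.73665237426758)
203
```

View pics/s5.png

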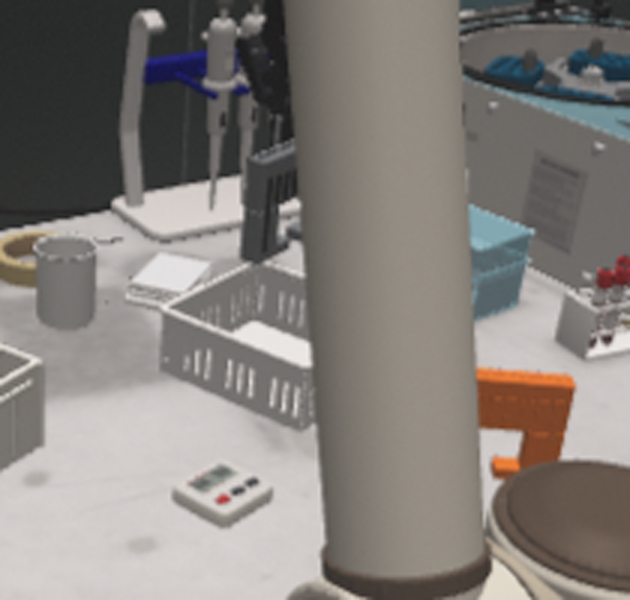

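View pics/w5.png

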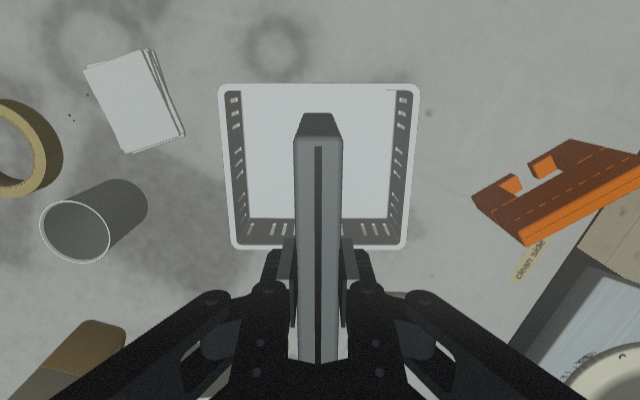

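Request:
{"api": "move_arm", "payload": {
  "deltas": "0.1 0 0.6 0 0 0; 0 0 1.2 0 0 0; 0 0 1.8 0 0 0; 0 0 2 0 0 0; 0 0 2 0 0 0; 0 0 1.8 0 0 0; 0 0 1.4 0 0 0; 0 0 0.9 0 0 0; 0 0 0.6 0 0 0; 0 0 0 0 0 0; 0 0 0 0 0 0"
}}

```text
clock: 17.6
position: [544.3, -183.6, 92.9]
ee_rot: [0.818, -0.575, 0.001, -0.0]
contact_force: [1.0, 0.2, -1.5]
gripper_width: 18.7
```

Request:
{"api": "move_arm", "payload": {
  "deltas": "0 0 0.2 0 0 0; 0 0 0.2 0 0 0; 0 0 0.1 0 0 0; 0 0 0 0 0 0; 0 0 0 0 0 0"
}}

```text
clock: 18.23
position: [543.9, -183.6, 87.3]
ee_rot: [0.818, -0.575, 0.0, -0.0]
contact_force: [-0.2, 0.3, -0.8]
gripper_width: 18.6
```

Request:
{"api": "move_arm", "payload": {
  "deltas": "0 0 0.1 0 0 0; 0 0 0.1 0 0 0; 0 0 0.1 0 0 0; 0 0 0 0 0 0; 0 0 0 0 0 0"
}}

```text
clock: 18.85
position: [543.8, -183.6, 84.3]
ee_rot: [0.818, -0.575, 0.0, 0.0]
contact_force: [-0.2, 1.0, -1.7]
gripper_width: 18.4
```

Request:
{"api": "move_arm", "payload": {
  "deltas": "0 0 0.1 0 0 0; 0 0 0 0 0 0"
}}

```text
clock: 19.1
position: [543.8, -183.5, 83.3]
ee_rot: [0.818, -0.575, -0.0, 0.0]
contact_force: [0.0, -0.3, -1.1]
gripper_width: 18.3
```

Request:
{"api": "move_arm", "payload": {
  "deltas": "0 0 0.07 0 0 0; 0 0 0 0 0 0"
}}

```text
clock: 19.35
position: [543.9, -183.5, 83.2]
ee_rot: [0.818, -0.575, 0.0, -0.0]
contact_force: [-1.7, -0.2, 4.0]
gripper_width: 18.5
```

Request:
{"api": "move_arm", "payload": {
  "deltas": "0 0 0.05 0 0 0; 0 0 0 0 0 0"
}}

```text
clock: 19.6
position: [544.0, -183.5, 83.2]
ee_rot: [0.818, -0.575, 0.0, -0.0]
contact_force: [-1.9, 3.0, 6.4]
gripper_width: 18.3
```

The cassette has touched the basket floor (+6 N), so I'll release it.

Request:
{"api": "move_arm", "payload": {
  "deltas": "0 0 0 0 0 0; 0 0 0 0 0 0; 0 0 0 0 0 0; 0 0 0 0 0 0",
  "grip": 4.2
}}

```text
clock: 20.1
position: [543.8, -183.6, 81.9]
ee_rot: [0.818, -0.575, -0.0, 0.0]
contact_force: [-0.5, -0.2, -0.0]
gripper_width: 42.0
```

Run:
```python
from h import *
to([544,-183,230],199.8)
im=eyes.get_image("wrist");cv2.imwrite("pics/w6.png",im["pixels"])
```

```text
t 20.1 pos [ 543.8 -183.6   81.9] yawY -160.18 F [-0.5 -0.2 -0. ] w 42.0 j [-0.04  0.45 -0.31  0.   -0.81  0.39]
delta cm [ -0.05  -0.04 -14.81]
turn [0.0002 0.0001 0.0004]
```

View pics/w6.png

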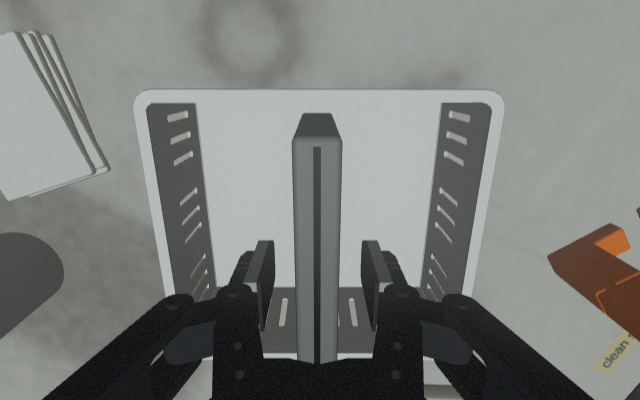

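The cassette at (318,240) stands upright between the open pads. I'll retreat straight up.

Request:
{"api": "move_arm", "payload": {
  "deltas": "0 0 -0.5 0 0 0; 0 0 -1 0 0 0; 0 0 -1.5 0 0 0; 0 0 -2 0 0 0; 0 0 -3 0 0 0; 0 0 -3 0 0 0; 0 0 -3 0 0 0; 0 0 -1.5 0 0 0; 0 0 0 0 0 0; 0 0 0 0 0 0"
}}

```text
clock: 21.4
position: [543.1, -183.3, 235.8]
ee_rot: [0.818, -0.575, -0.001, 0.0]
contact_force: [-0.5, 0.4, 0.3]
gripper_width: 42.1
```

Run:
```python
from h import *
to([544,-183,230],199.8)
im=eyes.get_image("wrist");cv2.imwrite("pics/w7.png",im["pixels"]);w=cloud(im)
for zl,zh in((62,76),(90,110)):
    m=(np.hypot(w[...,0]-543,w[...,1]+182)<140)&(w[...,2]>zl)&(w[...,2]<zh)
    print(m.sum(),cv2.minAreaRect(w[m][:,:2].astype(np.float32)),np.median(w[m][:,2]),np.std(w[m][:,2]))
im=eyes.get_image("scene");cv2.imwrite("pics/s7.png",im["pixels"])
```

```text
t 21.4 pos [ 543.1 -183.3  235.8] yawY -160.19 F [-0.5  0.4  0.3] w 42.1 j [-0.04  0.29 -0.11 -0.   -1.16  0.39]
delta cm [ 0.   -0.1   0.58]
turn [0.002  0.0015 0.0001]
4335 ((542.5110473632812, -180.90097045898438), (173.52857971191406, 156.88548278808594), 19.824966430664062) 69.33777271227862 1.424227414429237
2897 ((544.4304809570312, -183.30084228515625), (20.01898193359375, 118.62348937988281), 19.800209045410156) 98.94512390149998 0.8377179320838712
```

View pics/w7.png

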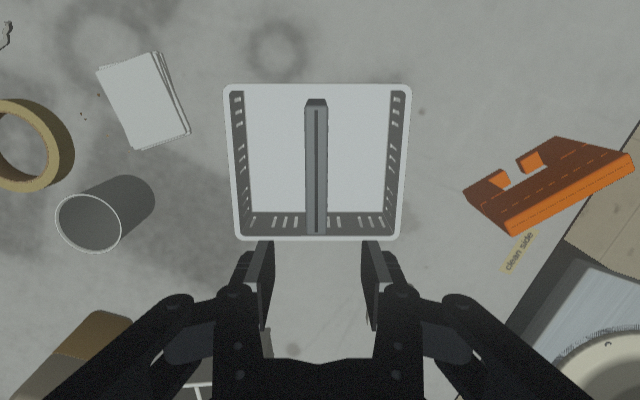

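View pics/s7.png

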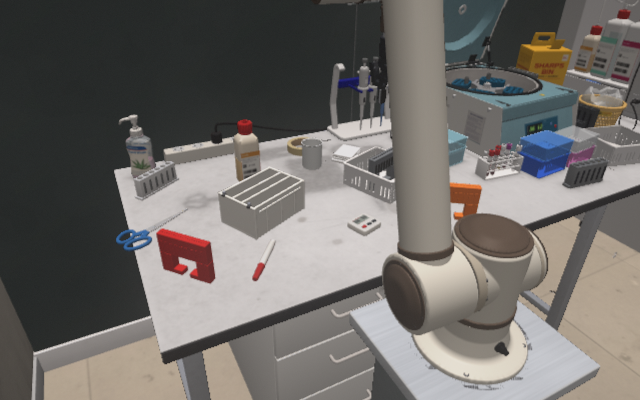

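The cassette stands upright in the middle of the basket, at (316,165) in the wrist view and (382,162) in the scene view. Its top is at about 98.9 mm, against 98 expected. Nothing else has moved, so I'm handing the job in.

```bash
python3 -c "
from h import *
print(arm.job_done())"
```

```text
the job is handed in; nothing more can be done
None
```

The grey cassette is out of the tank and stands upright on the basket floor. I handed the job in at about 21.5 s of the 51 s allowed.

- **Freeing it:** I pinched the cassette by its top edge, raised it about 2 mm and slid it toward the tank's +y. It met the peg after about 14 mm, with only about 6 N on the tool. I then slid it back 26 mm toward −y, where it lifted out without resistance.
- **Placing it:** I set it down in the middle of the basket until I felt floor contact at about 6 N, then released it and drew straight up.
- **Last checks:** The wrist camera's depth puts its top at 98.9 mm (98 expected) and its outline at 20 × 119 mm, so it is upright. It is about 3 mm from the basket's centre and parallel to its walls. The basket moved less than 1 mm, the other things look untouched in the pictures, and the gripper is clear. None of these checks failed.

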